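# Fish the cover-glass rack out of the deep soak jar

### The job

Take the hook picker from its fork stand, use it to lift the red cover-glass rack by its wire bail out of the deep clear jar, and set the rack down gently, upright, inside the drain tray. Then unhook the picker and hang it back in its stand by its collar. Touch the rack only with the picker, never let the rack tip over, and leave the small amber bottle and the roll of tape where they are.

Things in the scene. Friction and masses are not known exactly. Their poses are not given: they have to be found in the camera images.
- picker: Hook picker, 162 mm tall, 90 g. Origin: lowest point of the hook, on the handle axis; z up through the handle. Green handle 16 x 16 mm; collar 28 x 28 mm, z 83 to 88 mm; neck 8 mm square, z 65 to 83. Below, a 5 mm rod jogs to x = +8 mm (z 56 to 42) and ends in an upward-open J hook in the xz plane: shank at x = +8, free tip at x = -9 mm, tip top z = 15 mm.
- picker_grip (a point): Centre of the picker's green handle (16 x 16 mm, 74 mm tall), 125 mm above the hook's lowest point; the handle's flat sides face along the picker's x and y. Axes as the picker's.
- hook_seat (a point): Middle of the 5 mm wire at the bottom of the picker's hook, 122.5 mm straight below picker_grip. A wire carried in the hook rests with its own centre about 5 mm above this point.
- picker_collar (a point): Centre of the underside of the picker's black collar, 83 mm above the hook's lowest point. When hung, this face lies on the prongs.
- stand: Fixed fork stand, base 100 x 84 mm. Origin on the worktop below the hung picker's axis. Column at x +33 to +47 mm, not above the prongs. Two prongs run to x = -21 mm; slot between them 15 mm wide, open to the stand's -x; z 93 to 103 mm. End lips (x -21 to -17) stand 4 mm higher: raise the collar over them to slide out or in. Picker starts hung here, axes parallel to the stand's.
- stand_seat (a point): Point midway between the tops of the stand's prongs where the underside of the picker's collar is centred when it hangs; axes as the stand's.
- jar: Fixed clear square jar with blue rim, 82 x 82 mm outside, 135 mm tall, walls 6 mm, floor 6 mm, so 70 x 70 mm and 129 mm deep inside. Origin: centre of its underside; z up, sides along x and y.
- jar_mouth (a point): Centre of the jar's mouth, level with its rim, 135 mm above the worktop.
- rack: Red cover-glass rack, about 80 g, 40 (x) x 58 (y) mm, body 26 mm high, standing on the jar's floor. Origin: centre of its underside, z up. Rigid brass wire bail, 5 mm thick, arches over it in the plane x = 0 from its ends at y = +-26.5 mm to its middle, top at z = 58 mm. Free window under the middle of the bail: z 26 to 53 mm. The glasses are fixed.
- bail_top (a point): Middle of the bail's wire at the top of its arch, 55.5 mm above the rack's underside, on the rack's axis; axes as the rack's (the bail runs along y, a hook passes under it along x).
- tray: Fixed shallow dark steel drain tray, 110 (x) x 100 (y) x 13 mm, walls 4 mm, inner floor 4 mm above the worktop. Origin: centre of its underside. It and the jar may stand in each other's place.
- iodine_bottle: Loose small amber bottle with a white cap, 43 mm across, 96 mm tall, a bystander. Origin: centre of its underside.
- label_tape: Loose roll of white tape lying flat, 68 mm across, 18 mm high, a bystander. Origin: centre of its underside.
Not all that is in view belongs to the job. Leave any pink or turquoise look-alike of the picker alone.

How it is judged:
On the way, in this order (a step that is already met when the one before it is completed fails the run):
1. the rack hangs on the picker, wholly above the jar's rim (z of rack in the frame of jar_mouth above 0.002 m and contact force between picker and rack above 0.2 N), for 0.2 s.
2. the rack stands upright in the tray (x of rack in the frame of tray between -0.036 and 0.036 m and y of rack in the frame of tray between -0.03 and 0.03 m and z of rack in the frame of tray below 0.007 m and angle between rack's own z axis and vertical below 0.08 rad), for 0.2 s.
At the end, for the whole second after the job is handed in: Rack upright (0.08 rad) on the tray floor (within 3 mm), inside its walls, at rest, off the hook; picker at rest in the stand, collar within 3 mm of the prong tops, 14 mm along and 8 mm across the slot from the seat, within 0.1 rad of upright (all of step 2 and x of picker_collar in the frame of stand_seat between -0.014 and 0.014 m and y of picker_collar in the frame of stand_seat between -0.008 and 0.008 m and z of picker_collar in the frame of stand_seat between -0.003 and 0.003 m and angle between picker's own z axis and vertical below 0.1 rad and linear speed of rack below 0.02 m/s and linear speed of picker below 0.03 m/s and contact force between picker and rack below 0.05 N); the robot touches nothing.
It fails at once if the robot touches the rack itself (contact force between any of the fingers, the arm and rack above 0.5 N).
It fails at once if the rack tips over (more than 0.9 rad) (angle between rack's own z axis and vertical above 0.9 rad).
It fails at once if the rack is dropped or rammed onto the tray (over 25 N) (contact force between rack and tray above 25 N).
It fails at once if the amber bottle is moved more than 30 mm (distance of iodine_bottle from where it was at the start of the episode above 0.03 m).
It fails at once if the tape is moved more than 30 mm (distance of label_tape from where it was at the start of the episode above 0.03 m).
It also fails if it takes over 67 s, if anything falls off the work surface, if the arm or the gripper's body presses on something with over 40 N, if the wrist force passes 120 N, or if a joint passes its speed limit or range.

### The arm

A 6-joint arm with a two-finger parallel gripper is mounted at the origin on a cart in front of the work surface, level with it; the furniture and walls round the work are solid. World frame = base frame: x ahead of the robot, y to its left, z up, the work surface at z = 0. Lengths are in m, angles in rad, forces in N, time in s.
With the tool pointing down it reaches from about 0.35 to 0.875 m from the base axis. Payload 4.2 kg.
Tool frame: the origin (TCP) lies at the very end of the fingers, on their centre line; the grasp point (between the pads) lies arm.grasp_offset behind it (arm.grasp_offset is the distance from the TCP to the grasp point, in m); x points along the fingers, y is the direction in which the jaws open and shut, and the axes are right-handed (so a half turn about x gives the same grasp; the last joint's range is limited). The gripper opens to 85 mm and grips with 20 to 120 N. Pads are 22 mm wide; open, the fingers measure 114 mm over their backs; the gripper's body (76 mm by 85 mm) begins 54 mm behind the grasp point. The pads swing forward as they close: fully open they stand 13 mm farther back than shut.
Start: joints at [1.453, 0.385, 0.008, 0, -1.194, -0.259], TCP at [0.23, 0.581, 0.195] pointing down, gripper open.
Joint ranges: [-3.14, 3.14], [-1.21, 2.06], [-1.07, 1.41], [-3.16, 2.05], [-2.99, -0.16], [-3.1, 3.1]. Speed limits (rad/s): [2.79, 2.79, 3.14, 3.14, 3.14, 3.14].

### API

Orientations are given as a unit quaternion [w, x, y, z].
In Python, from cell import arm gives the robot as it stands. The module is installed in compiled form; this text tells all that it offers. Calls block until the motion is done:
- arm.movep(position, orientation): joint-space move of the TCP to a pose.
- arm.move_l(position, rotation=None, vel=0.15): straight line of the TCP; rotation=None keeps the orientation; vel is the mean speed in m/s.
- arm.goto_joints(angles): joint-space move.
- arm.release() and arm.grab(newtons=None): open the fingers fully, or close them until they stop; newtons is the grip in N (None keeps the last).
- arm.wait(seconds).
- arm.ik(position, orientation): joint angles nearest the present ones, or None.
- arm.state(): the state.
- arm.snapshot(name): name is "scene" or "top" or "wrist"; returns the picture (400x640x3 uint8, red, green, blue); there is no depth.
- arm.camera_info(name): a dict with "fx", "fy", "cx", "cy" (pixels), "R" (3x3) and "t" (3): a world point X has camera coordinates R X + t. Camera axes: x right, y down, z forward; pixel columns grow to the right and rows downward; lengths in m; the calibration is good to about 2 mm. A picture is of the moment at which its call begins: read the wrist's pose just before it. camera_info takes no time and is no camera call; for the wrist camera it gives the pose at the moment of the call.
A pose or a line that the arm cannot do raises arm.IKError and nothing moves.
- arm.job_done(): hands the job in, once; it reports no verdict.
The state is a dict: "time_s": time; "joint_positions": joint angles; "qd": joint speeds; "tau": joint torques, N m; "ee_pos": TCP position; "eef_rot": TCP orientation; "force": force on the tool from outside, world axes, zero at the start; "ft_torque": the same for the moment, N m; "grip_width": finger opening in m.
Only numpy, scipy, OpenCV 4.12 (cv2) and the standard library are available. Lean on these libraries where they do the work, as an engineer would, in place of code of your own. Each camera call takes 0.05 s, during which the arm holds its last target.

## Working session

There is one attempt and no reset: what is moved stays moved. The work goes in short steps, each a Python script; the robot and the scene stay as the last script left them, time stands still between calls to the robot, and variables do not carry over. Pictures are saved under pics/ and viewed, and the job is handed in when it is done.

```bash
mkdir -p pics; python3 - <<'E'
from cell import arm
import cv2
s=arm.state(); print(s, arm.grasp_offset)
for n in ["scene","top","wrist"]:
    c=arm.camera_info(n); print(n,c)
    cv2.imwrite(f"pics/{n}0.png",arm.snapshot(n)[:,:,::-1])
E
```

```text
{'time_s': 0.0, 'joint_positions': array([ 1.45262793e+00,  3.85573625e-01,  6.59784115e-03, -5.07776731e-04,
       -1.19398771e+00, -2.58614524e-01]), 'qd': array([-0.00112257, -0.00105996,  0.00105473, -0.00159381, -0.00105507,
        0.00101032]), 'tau': array([ 9.91149464e-04, -3.92285979e+01,  1.88394821e+01,  4.18592155e+00,
       -4.68757760e-03,  4.49659979e-06]), 'ee_pos': array([0.22968599, 0.58054042, 0.19379911]), 'eef_rot': array([ 0.13171525, -0.69447024,  0.1332673 ,  0.69469562]), 'force': array([-0.21328983, -0.31708097, -0.29365161]), 'ft_torque': array([ 0.01993067,  0.04483911, -0.018976  ]), 'grip_width': 0.08582690897896603} 0.0187
scene {'fx': 399.4530810128959, 'fy': 399.4530810128959, 'cx': 318.7191481968693, 'cy': 206.07477273259835, 'R': array([[ 0.64703874, -0.76214099, -0.02195399],
       [-0.48258934, -0.38707451, -0.78567223],
       [ 0.59029519,  0.51895513, -0.61825332]]), 't': array([-0.36758344,  0.25482257,  1.03422604])}
top {'fx': 443.3276542214589, 'fy': 443.3276542214589, 'cx': 320.67311641465153, 'cy': 205.70544471657067, 'R': array([[-0.06193915, -0.99806462, -0.0055283 ],
       [-0.97767984,  0.06178637, -0.20080977],
       [ 0.2007627 , -0.00703308, -0.97961466]]), 't': array([-0.05988546,  0.4909292 ,  1.38097158])}
wrist {'fx': 347.52538171492984, 'fy': 347.52538171492984, 'cx': 312.9499988680009, 'cy': 195.99043882798424, 'R': array([[-0.36821494, -0.92973735,  0.00249382],
       [-0.89157034,  0.35385733,  0.28264346],
       [-0.26366664,  0.10185013, -0.9592218 ]]), 't': array([ 0.62443006, -0.03644282,  0.37991552])}
```

View pics/scene0.png

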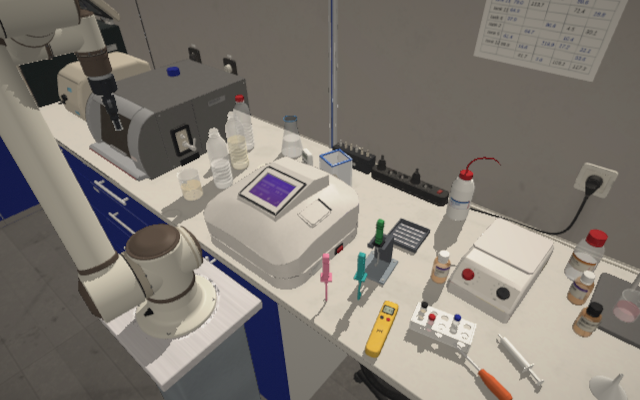

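View pics/top0.png

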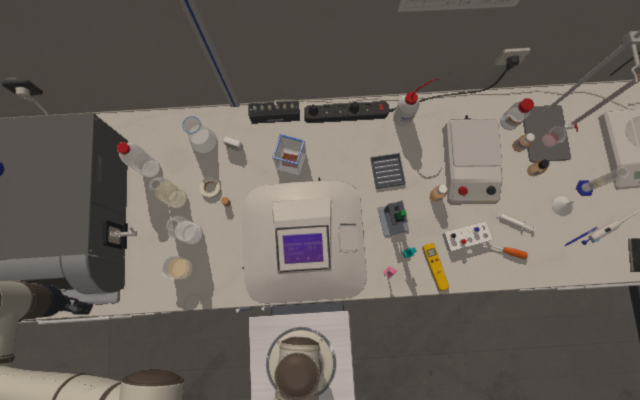

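View pics/wrist0.png

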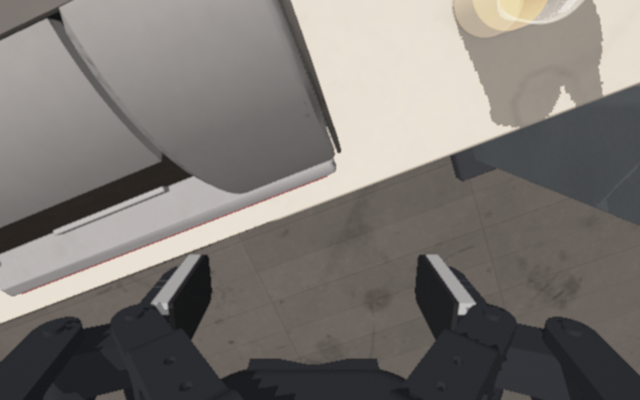

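The top view shows the stand with the green picker at about (398,215), the jar with the red rack at (289,155), the dark tray at (388,172), an amber bottle at (438,192) and what may be the tape at (210,187). I'll enlarge these areas.

```bash
python3 - <<'E'
import cv2
t=cv2.imread("pics/top0.png"); s=cv2.imread("pics/scene0.png")
cv2.imwrite("pics/c1.png",cv2.resize(t[120:220,240:360],None,fx=6,fy=6,interpolation=cv2.INTER_CUBIC))
cv2.imwrite("pics/c2.png",cv2.resize(t[145:290,360:470],None,fx=4,fy=4,interpolation=cv2.INTER_CUBIC)) if 0 else cv2.imwrite("pics/c2.png",cv2.resize(t[145:265,360:460],None,fx=5,fy=5,interpolation=cv2.INTER_CUBIC))
cv2.imwrite("pics/c3.png",cv2.resize(s[200:310,310:460],None,fx=5,fy=5,interpolation=cv2.INTER_CUBIC))
cv2.imwrite("pics/c4.png",cv2.resize(s[110:210,170:370],None,fx=4,fy=4,interpolation=cv2.INTER_CUBIC))
E
```

```text
(no output)
```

View pics/c1.png

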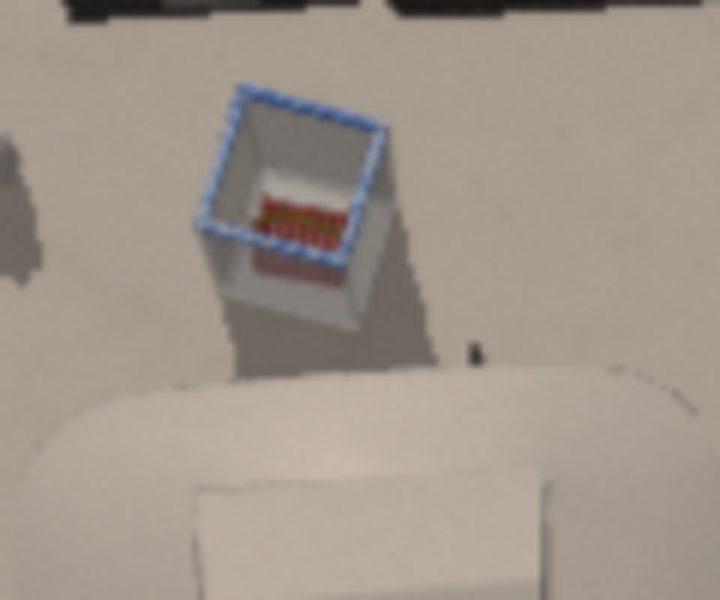

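View pics/c2.png

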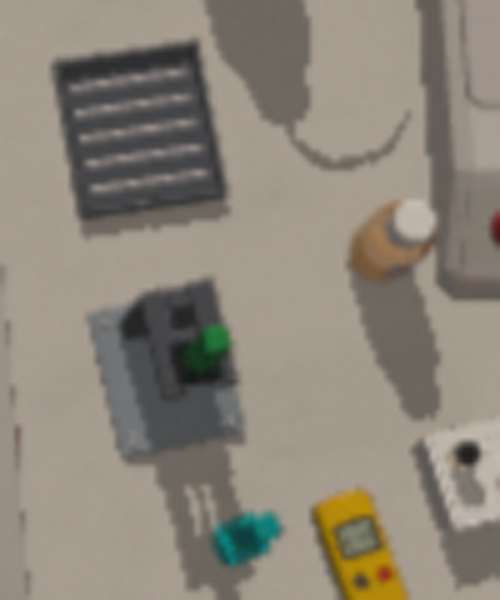

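View pics/c3.png

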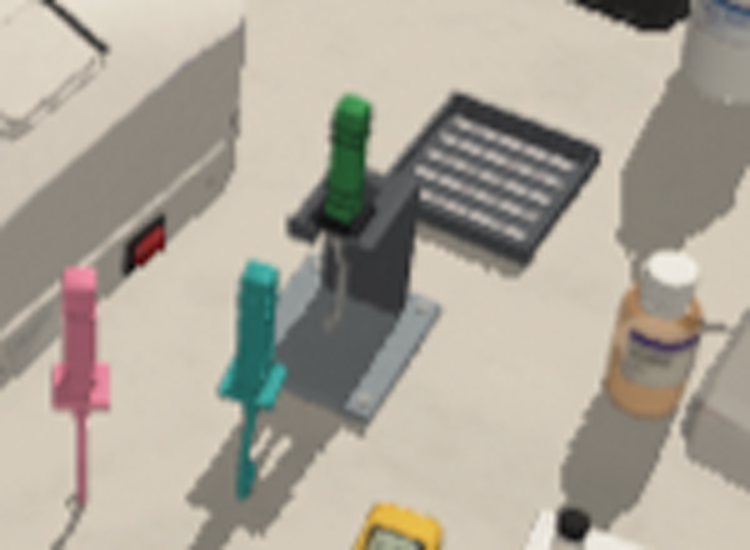

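View pics/c4.png

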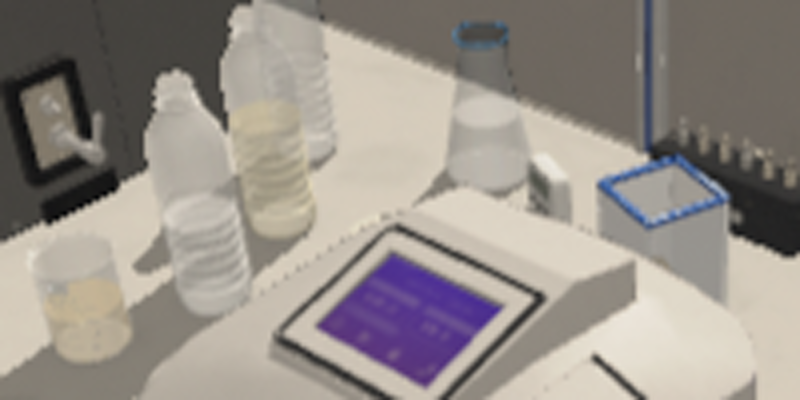

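```bash
cat > h.py <<'E'
import numpy as np, cv2
from scipy.optimize import least_squares
def proj(c,X):
    X=np.atleast_2d(X); p=X@np.array(c['R']).T+np.array(c['t'])
    return np.c_[c['fx']*p[:,0]/p[:,2]+c['cx'], c['fy']*p[:,1]/p[:,2]+c['cy']]
def ray(c,px,z):
    d=np.array(c['R']).T@np.array([(px[0]-c['cx'])/c['fx'],(px[1]-c['cy'])/c['fy'],1.])
    o=-np.array(c['R']).T@np.array(c['t']); return o+d*(z-o[2])/d[2]
def world(p,L):
    c,s=np.cos(p[2]),np.sin(p[2]); L=np.atleast_2d(L)
    return np.c_[p[0]+c*L[:,0]-s*L[:,1],p[1]+s*L[:,0]+c*L[:,1],L[:,2]]
def fit(obs,p0):  # obs list of (cam,localpts,pixels)
    f=lambda p: np.concatenate([(proj(c,world(p,L))-np.array(q)).ravel() for c,L,q in obs])
    r=least_squares(f,p0); return r.x, np.sqrt(np.mean(r.fun**2)), r.fun
def R2q(M):
    from scipy.spatial.transform import Rotation as Ro
    x,y,z,w=Ro.from_matrix(M).as_quat(); return np.array([w,x,y,z])
def down(a): # tool x down, tool y (jaw dir) at world angle a
    x=np.array([0,0,-1.]); y=np.array([np.cos(a),np.sin(a),0]); z=np.cross(x,y)
    return R2q(np.c_[x,y,z])
E
python3 - <<'E'
from h import *
from cell import arm
c=arm.camera_info("top"); s=arm.camera_info("scene")
o=lambda L,k,u,v:[((a+.5)/k-.5+u,(b+.5)/k-.5+v) for a,b in L]
jar=o([(243,88),(388,127),(344,262),(200,224)],6,240,120)
for q in jar: print('jar',ray(c,q,.135)[:2])
tr=o([(55,63),(195,40),(225,195),(82,215)],5,360,145)
P=[ray(c,q,.013)[:2] for q in tr]; print(P,[np.linalg.norm(P[i]-P[i-1]) for i in range(4)])
st=o([(90,318),(128,460),(243,437),(210,285)],5,360,145)
P=[ray(c,q,.004)[:2] for q in st]; print('stand',P,[np.linalg.norm(P[i]-P[i-1]) for i in range(4)])
for n,q,z in [('handle top',(217,338),.182),('turq top',(268,522),.15),('bottle cap',(413,222),.096)]:
    print(n,ray(c,o([q],5,360,145)[0],z)[:2])
sq=o([(353,103),(258,270),(80,275)],5,310,200)
for q,z in zip(sq,[.182,.165,.165]): print('scene',ray(s,q,z)[:2])
print('pink',ray(c,(390,272),.15)); print('tape?',ray(c,(210,187),.018))
print('instr corners',ray(c,(250,185),.0),ray(c,(357,185),0),ray(c,(365,290),0),ray(c,(245,290),0))
E
```

```text
jar [0.7050356  0.02301756]
jar [ 0.67877072 -0.05145314]
jar [ 0.60711024 -0.02482802]
jar [0.63228211 0.04845232]
[array([ 0.65036191, -0.2697691 ]), array([ 0.66055039, -0.36584684]), array([ 0.55130941, -0.37530692]), array([ 0.54364354, -0.27879006])] [np.float64(0.10709896428995286), np.float64(0.09661645166329975), np.float64(0.10964982299016893), np.float64(0.09682080884160145)]
stand [array([ 0.47518456, -0.27920752]), array([ 0.3788995 , -0.29575513]), array([ 0.38932947, -0.37256629]), array([ 0.49250543, -0.36099747])] [np.float64(0.08360388288466147), np.float64(0.09769665073892929), np.float64(0.07751605509751974), np.float64(0.10382252377364107)]
handle top [ 0.42472912 -0.32743565]
turq top [ 0.31913232 -0.3526077 ]
bottle cap [ 0.50609519 -0.47422617]
scene [ 0.42327515 -0.33018622]
scene [ 0.31197052 -0.3524546 ]
scene [ 0.25700719 -0.28996145]
pink [ 0.25679448 -0.27850328  0.15      ]
tape? [0.57950294 0.27356052 0.018     ]
instr corners [0.58268056 0.14293635 0.        ] [ 0.55980546 -0.21747352  0.        ] [ 0.21137319 -0.21586918  0.        ] [0.23531641 0.16945057 0.        ]
```

```bash
python3 - <<'E'
from h import *
from cell import arm
from scipy.spatial.transform import Rotation as Ro
c=arm.camera_info("wrist"); s=arm.state(); w,x,y,z=s['eef_rot']
T=Ro.from_quat([x,y,z,w]).as_matrix(); print('T',T.round(3))
o=-c['R'].T@c['t']; print('cam in tool',T.T@(o-s['ee_pos']),'axes', (T.T@c['R'].T).round(3))
for a in np.arange(-180,180,30):
  r=np.deg2rad(a)
  for P in [(.42,-.33,.40),(.656,0,.40),(.60,-.32,.35)]:
    q=arm.ik(P,down(r)); print(a,P,None if q is None else q.round(2))
E
```

```text
T [[-0.    -0.368 -0.93 ]
 [-0.002 -0.93   0.368]
 [-1.     0.002 -0.   ]]
cam in tool [-0.1792314  -0.00058323 -0.07264072] axes [[-0.001 -0.283  0.959]
 [ 1.    -0.     0.   ]
 [ 0.     0.959  0.283]]
-180 (0.42, -0.33, 0.4) [-0.36  0.16  0.19  0.   -1.61  0.36]
-180 (0.656, 0, 0.4) [ 0.25  0.4   0.52  0.   -1.69 -0.25]
-180 (0.6, -0.32, 0.35) [-0.25  0.44  0.47  0.   -1.6   0.25]
-150 (0.42, -0.33, 0.4) [-0.36  0.16  0.19  0.   -1.61  0.89]
-150 (0.656, 0, 0.4) [ 0.25  0.4   0.52  0.   -1.69  0.28]
-150 (0.6, -0.32, 0.35) [-0.25  0.44  0.47  0.   -1.6   0.78]
-120 (0.42, -0.33, 0.4) [-0.36  0.16  0.19  0.   -1.61  1.41]
-120 (0.656, 0, 0.4) [ 0.25  0.4   0.52  0.   -1.69  0.8 ]
-120 (0.6, -0.32, 0.35) [-0.25  0.44  0.47  0.   -1.6   1.3 ]
-90 (0.42, -0.33, 0.4) [-0.36  0.16  0.19  0.   -1.61  1.93]
-90 (0.656, 0, 0.4) [ 0.25  0.4   0.52  0.   -1.69  1.32]
-90 (0.6, -0.32, 0.35) [-0.25  0.44  0.47  0.   -1.6   1.82]
-60 (0.42, -0.33, 0.4) [-0.36  0.16  0.19  0.   -1.61  2.46]
-60 (0.656, 0, 0.4) [ 0.25  0.4   0.52  0.   -1.69  1.85]
-60 (0.6, -0.32, 0.35) [-0.25  0.44  0.47  0.   -
[... 556 characters left out ...]
33, 0.4) [-0.36  0.16  0.19  0.   -1.61 -1.73]
60 (0.656, 0, 0.4) [ 0.25  0.4   0.52  0.   -1.69 -2.34]
60 (0.6, -0.32, 0.35) [-0.25  0.44  0.47  0.   -1.6  -1.84]
90 (0.42, -0.33, 0.4) [-0.36  0.16  0.19  0.   -1.61 -1.21]
90 (0.656, 0, 0.4) [ 0.25  0.4   0.52  0.   -1.69 -1.82]
90 (0.6, -0.32, 0.35) [-0.25  0.44  0.47  0.   -1.6  -1.32]
120 (0.42, -0.33, 0.4) [-0.36  0.16  0.19  0.   -1.61 -0.69]
120 (0.656, 0, 0.4) [ 0.25  0.4   0.52  0.   -1.69 -1.29]
120 (0.6, -0.32, 0.35) [-0.25  0.44  0.47  0.   -1.6  -0.79]
150 (0.42, -0.33, 0.4) [-0.36  0.16  0.19  0.   -1.61 -0.16]
150 (0.656, 0, 0.4) [ 0.25  0.4   0.52  0.   -1.69 -0.77]
150 (0.6, -0.32, 0.35) [-0.25  0.44  0.47  0.   -1.6  -0.27]
```

```bash
python3 - <<'E'
from h import *
from cell import arm
s=arm.state(); p=s['ee_pos']
arm.move_l([p[0],p[1],.42],vel=.4); print(arm.state()['time_s'])
arm.movep([.67,0,.33],down(np.pi/2)); print(arm.state()['time_s'])
arm.wait(.3)
import pickle
c=arm.camera_info('wrist'); im=arm.snapshot('wrist'); pickle.dump(c,open('cw1.pkl','wb'))
cv2.imwrite("pics/w1.png",im[:,:,::-1]); print(arm.state()['ee_pos'])
E
```

```text
0.8667
3.4667
[6.69998982e-01 2.79580141e-04 3.30030322e-01]
```

View pics/w1.png

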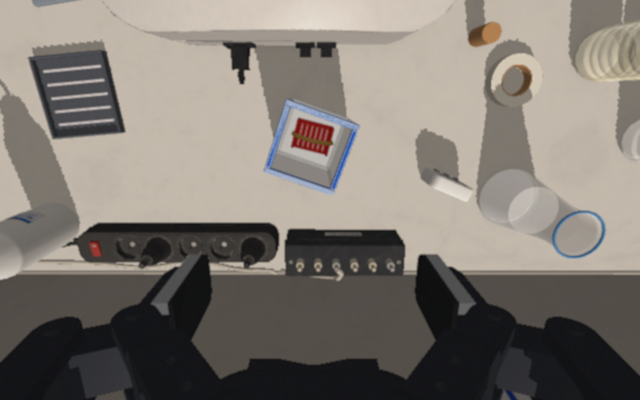

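The wrist view shows the jar at about (312,146) with the rack inside, its brass bail running across it, and the tray at (77,93). I'll enlarge the jar.

```bash
python3 - <<'E'
import cv2
t=cv2.imread("pics/w1.png")
cv2.imwrite("pics/w1a.png",cv2.resize(t[90:200,255:370],None,fx=6,fy=5.4,interpolation=cv2.INTER_CUBIC) if 0 else cv2.resize(t[95:195,255:370],None,fx=6,fy=6,interpolation=cv2.INTER_CUBIC))
cv2.imwrite("pics/w1b.png",cv2.resize(t[45:145,25:130],None,fx=5,fy=5,interpolation=cv2.INTER_CUBIC))
E
```

```text
(no output)
```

View pics/w1a.png

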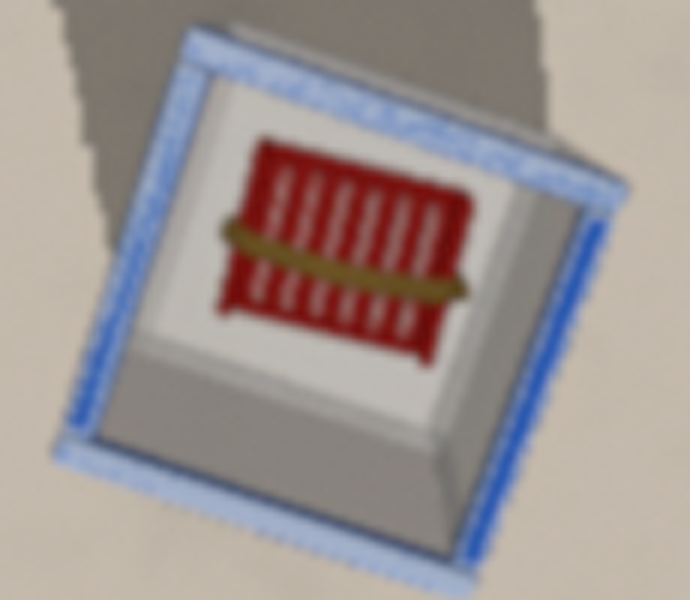

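View pics/w1b.png

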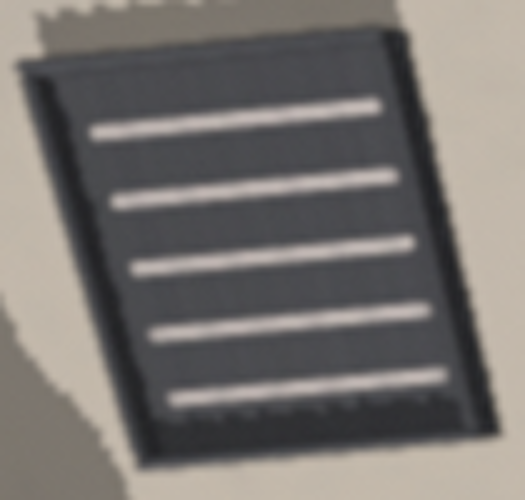

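```bash
python3 - <<'E'
from h import *
import pickle
from cell import arm
c=pickle.load(open('cw1.pkl','rb')); t=arm.camera_info('top')
o=lambda L,k,u,v:[((a+.5)/k-.5+u,(b+.5)/k-.5+v) for a,b in L]
sq=lambda hx,hy,z:np.array([(hx,hy,z),(hx,-hy,z),(-hx,-hy,z),(-hx,hy,z)])
jw=o([(188,25),(630,183),(478,597),(52,460)],6,255,95)
for q in jw: print(ray(c,q,.135)[:2])
jt=o([(243,88),(388,127),(344,262),(200,224)],6,240,120)
# order: wrist image first = ? robot-near(-x), -> local(-,-?) 
W=[ray(c,q,.135)[:2] for q in jw]; T=[ray(t,q,.135)[:2] for q in jt]; print('T',T)
def order(px,cam,z):
    # returns pixels ordered as sq given yaw small: (+x,+y),(+x,-y),(-x,-y),(-x,+y) in world rotated
    return px
J=sq(.041,.041,.135)
def best(cam,px,L,p0):
    r=[]
    for k in range(4):
        for d in (1,-1):
            q=[px[(k+d*i)%4] for i in range(4)]
            x,e,f=fit([(cam,L,q)],p0); r.append((e,x,q))
    return min(r,key=lambda a:a[0])
a=best(c,jw,J,[.656,0,.35]); b=best(t,jt,J,[.656,0,.35]); print('jar wrist',a[:2]); print('jar top',b[:2])
x,e,f=fit([(c,J,a[2]),(t,J,b[2])],a[1]); print('jar both',x,e)
rw=o([(262,140),(473,190),(432,365),(222,312)],6,255,95)
for z in (.032,.006):
  P=[ray(c,q,z)[:2] for q in rw]; print(z,[np.linalg.norm(P[i]-P[i-1]).round(4) for i in range(4)])
R=sq(.02,.029,.032); r=best(c,rw,R,[.656,0,.35]); print('rack',r[:2])
for zz in (.0615,): 
  for k,(u,v) in {'mid':(345,275),'l':(232,230),'r':(458,290)}.items(): print('bail',k,ray(c,o([(u,v)],6,255,95)[0],zz if k=='mid' else .04))
L=np.array([(0,y,z) for y,z in [(0,.0615),(.0265,.04),(-.0265,.04),(.0265,.032),(-.0265,.032)]])
p=proj(c,world(r[1],L)); print('bail px in crop',((p-[255,95]+.5)*6).round(0))
tw=o([(20,65),(405,30),(500,432),(142,468)],5,25,45)
tt=o([(55,63),(195,40),(225,195),(82,215)],5,360,145)
S=sq(.055,.05,.013); 
ta=best(c,tw,S,[.6,-.32,0]); tb=best(t,tt,S,[.6,-.32,0]); print('tray',ta[:2],tb[:2])
x,e,f=fit([(c,S,ta[2]),(t,S,tb[2])],ta[1]); print('tray both',x,e)
E
```

```text
[ 0.60407758 -0.02756909]
[0.63089725 0.04986708]
[0.70695074 0.02439137]
[ 0.68086838 -0.05414174]
T [array([0.7050356 , 0.02301756]), array([ 0.67877072, -0.05145314]), array([ 0.60711024, -0.02482802]), array([0.63228211, 0.04845232])]
jar wrist (np.float64(0.4796613082251689), array([ 6.55764042e-01, -1.88432715e-03,  2.81363806e+00]))
jar top (np.float64(0.7207575613673722), array([ 6.55874588e-01, -1.20560515e-03, -1.91103776e+00]))
jar both [ 6.55855309e-01 -1.71699765e-03  2.92198599e+00] 12.10179464692022
0.032 [np.float64(0.0397), np.float64(0.0487), np.float64(0.0407), np.float64(0.0498)]
0.006 [np.float64(0.0419), np.float64(0.0513), np.float64(0.0429), np.float64(0.0525)]
rack (np.float64(2.2944250252618286), array([ 6.55351115e-01, -1.35028372e-04,  2.90685353e+00]))
bail mid [ 6.56501980e-01 -6.41204253e-04  6.15000000e-02]
bail l [ 0.64929217 -0.02586369  0.04      ]
bail r [0.66259474 0.02466644 0.04      ]
bail px in crop [[348. 270.]
 [232. 230.]
 [463. 286.]
 [234. 226.]
 [461. 281.]]
tray (np.float64(1.4250631875490103), array([ 0.60186077, -0.3217153 ,  0.08401171])) (np.float64(0.40870036782804936), array([ 0.6015016 , -0.32242827, -3.05300187]))
tray both [ 0.60211511 -0.32187     0.08180217] 21.45519650748974
```

```bash
python3 - <<'E'
from h import *
from cell import arm
arm.movep([.48,-.33,.34],down(np.pi/2)); 
arm.wait(.3)
import pickle
c=arm.camera_info('wrist'); im=arm.snapshot('wrist'); pickle.dump(c,open('cw2.pkl','wb'))
cv2.imwrite("pics/w2.png",im[:,:,::-1]); print(arm.state()['ee_pos'],arm.state()['time_s'])
E
```

```text
[ 0.48041297 -0.32958653  0.33984304] 5.5833
```

View pics/w2.png

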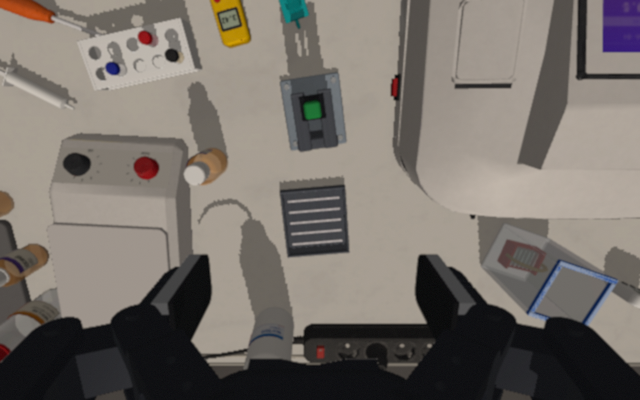

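The stand is at (313,110) with the green handle top at (313,109), and the tray is at (315,218). I'll enlarge both.

```bash
python3 - <<'E'
import cv2
t=cv2.imread("pics/w2.png")
cv2.imwrite("pics/w2a.png",cv2.resize(t[65:160,270:355],None,fx=6,fy=6,interpolation=cv2.INTER_CUBIC))
cv2.imwrite("pics/w2b.png",cv2.resize(t[175:265,270:360],None,fx=6,fy=6,interpolation=cv2.INTER_CUBIC))
E
```

```text
(no output)
```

View pics/w2a.png

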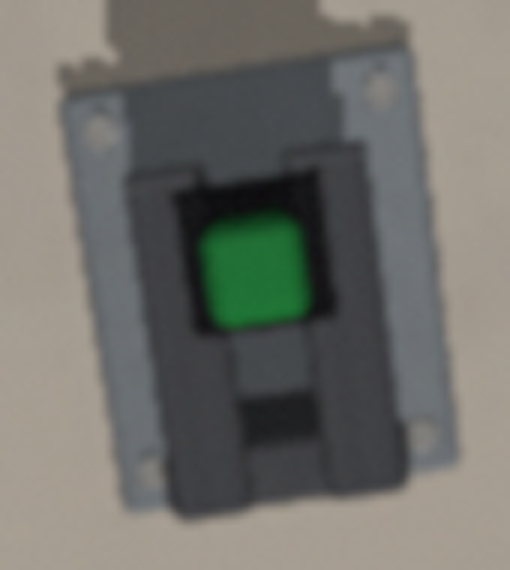

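View pics/w2b.png

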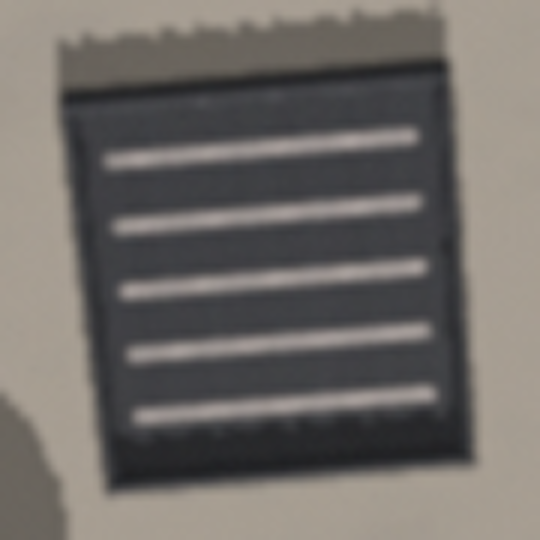

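```bash
python3 - <<'E'
from h import *
import pickle
from cell import arm
c=pickle.load(open('cw2.pkl','rb')); t=arm.camera_info('top')
o=lambda L,k,u,v:[((a+.5)/k-.5+u,(b+.5)/k-.5+v) for a,b in L]
def rect(hx,hy,z,cx=0): return np.array([(cx-hx,-hy,z),(cx-hx,hy,z),(cx+hx,hy,z),(cx+hx,-hy,z)])
# image: left = -y? top = -x
f=lambda L:o(L,6,270,65)
base=f([(62,97),(410,45),(460,462),(125,512)])
for q in base: print(ray(c,q,.004)[:2])
hd=f([(200,215),(303,210),(312,318),(215,330)])
co=f([(178,192),(320,172),(338,320),(200,335)])
print('hd c',ray(c,f([(257,270)])[0],.182)[:2])
for q in co: print('co',ray(c,q,.108)[:2])
def ft(L,q,p0):
  x,e,r=fit([(c,L,q)],p0); return x,e
print('collar',ft(rect(.014,.014,.108),co,[.43,-.33,.1]))
print('handle',ft(rect(.008,.008,.182),hd,[.43,-.33,.1]))
for z in (.004,.008):print('base ctr',ft(rect(.05,.042,z),base,[.43,-.33,.1]))
pr=f([(128,180),(363,147)]); print('prong tip outer corners (z .107)',[ray(c,q,.107)[:2] for q in pr])
sl=f([(205,165),(285,152)]); print('slot',[ray(c,q,.107)[:2] for q in sl])
tr=o([(65,100),(447,62),(475,462),(108,490)],6,270,175)
print('tray',ft(rect(.055,.05,.013),tr,[.6,-.32,.08]))
print('bottle',ray(c,(195,173),.096))
E
```

```text
[ 0.39196458 -0.37598064]
[ 0.38037542 -0.294586  ]
[ 0.47718734 -0.28022434]
[ 0.48961783 -0.36288738]
hd c [ 0.42387752 -0.329906  ]
co [ 0.4126352  -0.34501448]
co [ 0.40897322 -0.31813354]
co [ 0.43632432 -0.31441602]
co [ 0.43918362 -0.34103416]
collar (array([ 0.42430032, -0.32965393,  0.13148075]), np.float64(0.44557783078617696))
handle (array([ 0.42365916, -0.32982892,  0.09687609]), np.float64(0.5178783770581364))
base ctr (array([ 0.43489666, -0.32840658,  0.14239052]), np.float64(0.5714779181453892))
base ctr (array([ 0.43475269, -0.32841233,  0.14240015]), np.float64(0.8128247650665023))
prong tip outer corners (z .107) [array([ 0.41046296, -0.35451575]), array([ 0.40443481, -0.31002525])]
slot [array([ 0.40772208, -0.33989092]), array([ 0.4053528, -0.3247546])]
tray (array([ 0.60038238, -0.32574552,  0.09055432]), np.float64(0.7322823858032311))
bottle [ 0.50429642 -0.47615243  0.096     ]
```

```bash
cat >> h.py <<'E'
SY=.136; SX=np.array([.4241,-.3298]); GZ=.128-.0187   # TCP above picker origin
ux=lambda a:np.array([np.cos(a),np.sin(a)])
A=lambda yaw: down(yaw+np.pi/2)
E
python3 - <<'E'
from h import *
from cell import arm
import pickle
T=lambda:round(arm.state()['time_s'],2)
arm.movep([*SX,.24],A(SY)); print(T())
arm.move_l([*SX,.02+GZ],vel=.15); print(T())
arm.grab(60); s=arm.state(); print(T(),s['grip_width'],s['ee_pos'],s['force'])
cv2.imwrite("pics/w3.png",arm.snapshot('wrist')[:,:,::-1])
E
```

```text
6.12
7.01
7.65 0.014451502977524771 [ 0.42440986 -0.33005564  0.12969953] [ 0.05483709 -0.33044216  1.22199906]
```

View pics/w3.png

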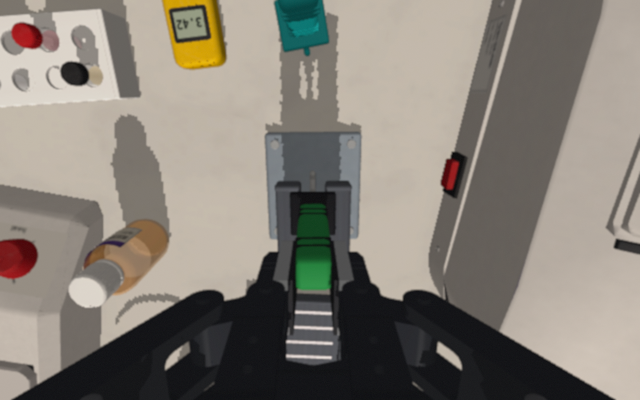

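The pads are closed on the green handle and the stand lies square in the image. Next I lift it 6 mm, slide it out and raise it.

```bash
python3 - <<'E'
from h import *
from cell import arm
import pickle
T=lambda:round(arm.state()['time_s'],2)
z0=.02+GZ
arm.move_l([*SX,z0+.007],vel=.05); print(T(),arm.state()['force'],arm.state()['grip_width'])
p=SX-.043*ux(SY)
arm.move_l([*p,z0+.007],vel=.1); print(T(),arm.state()['force'])
arm.move_l([*p,.37],vel=.3); print(T(),arm.state()['force'],arm.state()['ee_pos'])
c=arm.camera_info('wrist'); pickle.dump(c,open('cw4.pkl','wb'))
cv2.imwrite("pics/w4.png",arm.snapshot('wrist')[:,:,::-1])
cv2.imwrite("pics/s4.png",arm.snapshot('scene')[:,:,::-1])
E
```

```text
7.99 [-0.61899825 -0.16623204 -0.67758418] 0.014200906181032919
8.57 [-0.38127955  0.11601353 -1.16863398]
9.5 [ 0.35062261  0.29446774 -0.88408926] [ 0.38119763 -0.33493866  0.36801837]
```

View pics/w4.png

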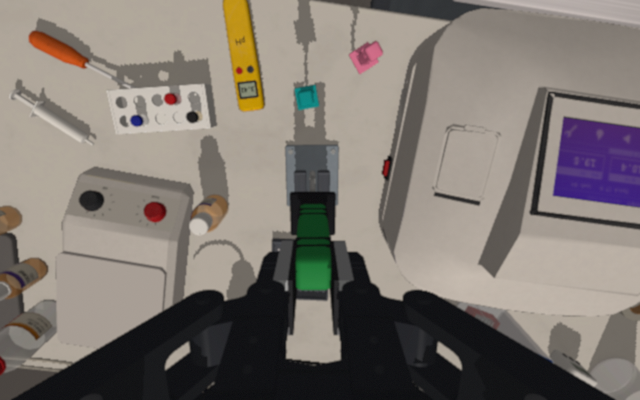

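View pics/s4.png

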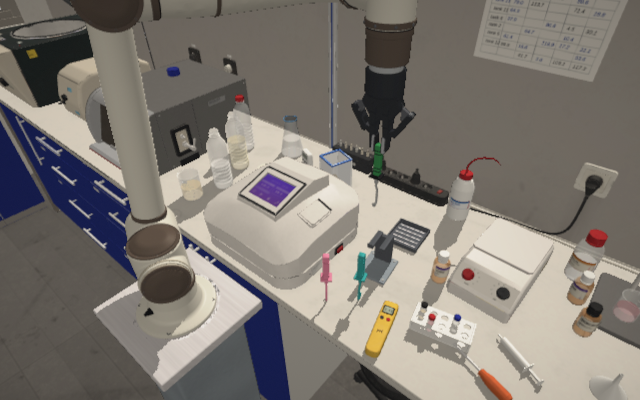

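```bash
cat >> h.py <<'E'
RY=-.245; B=np.array([.6561,-.0003])
E
python3 - <<'E'
from h import *
from cell import arm
import pickle
T=lambda:round(arm.state()['time_s'],2)
p=B+.0168*ux(RY)
arm.movep([*p,.37],A(RY)); print(T())
arm.move_l([*p,.155+GZ],vel=.2); arm.wait(.2); print(T(),arm.state()['ee_pos'],p)
c=arm.camera_info('wrist'); pickle.dump(c,open('cw5.pkl','wb'))
w=arm.snapshot('wrist')[:,:,::-1]; cv2.imwrite("pics/w5.png",w)
cv2.imwrite("pics/w5a.png",cv2.resize(w[120:320,220:410],None,fx=4,fy=3 if 0 else 4)[:600] if 0 else cv2.resize(w[110:260,230:400],None,fx=4,fy=4,interpolation=cv2.INTER_CUBIC))
t=arm.snapshot('top')[:,:,::-1]; cv2.imwrite("pics/t5.png",cv2.resize(t[100:200,230:350],None,fx=6,fy=6,interpolation=cv2.INTER_CUBIC))
E
```

```text
11.22
12.09 [ 0.67315523 -0.00442459  0.26629437] [ 0.67239831 -0.00437495]
```

View pics/w5a.png

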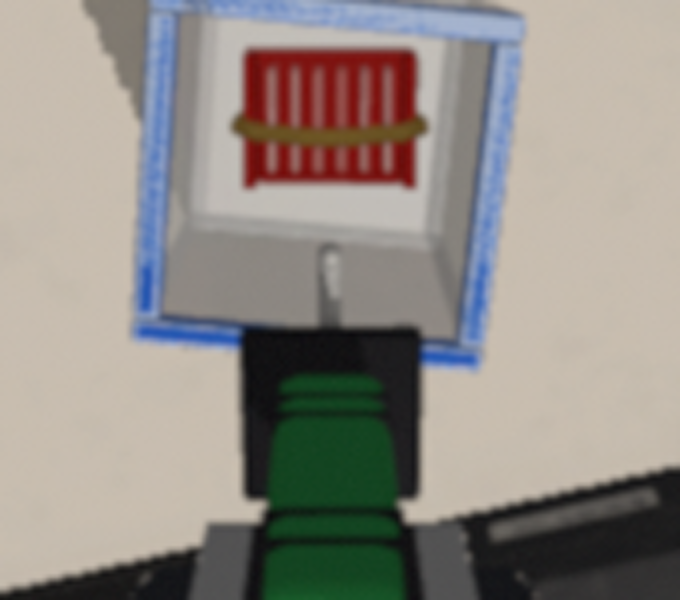

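View pics/t5.png

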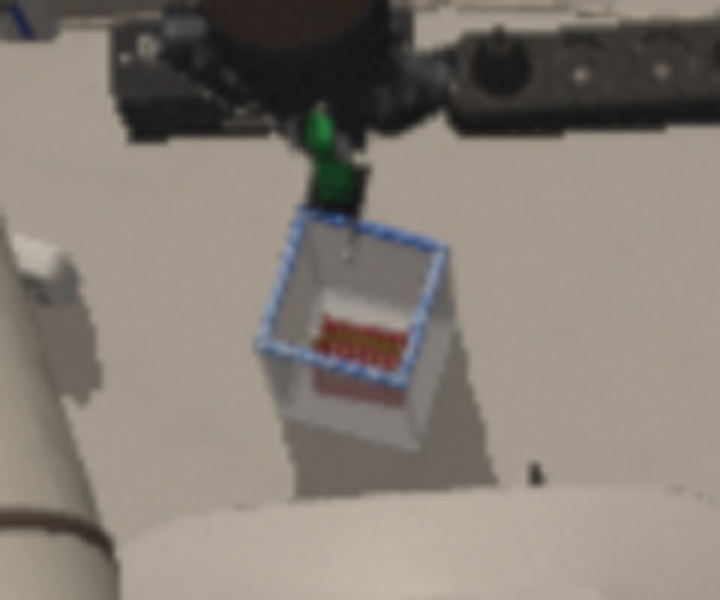

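```bash
python3 - <<'E'
from h import *
import pickle
c=pickle.load(open('cw5.pkl','rb'))
f=lambda L:[((a+.5)/4-.5+230,(b+.5)/4-.5+110) for a,b in L]
e=ux(RY); n=np.array([-e[1],e[0]])
def rel(P,O=B): d=P[:2]-O; return np.round([d@e*1e3,d@n*1e3],1)
ee=np.array([.67315523,-.00442459])
print('axis rel B',rel(ee))
print('bail mid',rel(ray(c,f([(332,137)])[0],.0615)))
print('bail ends',[rel(ray(c,q,.035)) for q in f([(238,125),(423,125)])])
print('body',[rel(ray(c,q,.032)) for q in f([(245,50),(415,50),(415,185),(247,187)])])
print('tip',[rel(ray(c,q,.172),ee) for q in f([(319,250),(340,250),(329,245)])])
print('collar near edge rel ee',[rel(ray(c,q,.157+.088),ee) for q in f([(244,332),(419,332),(398,497)])])
print('jar rim',[rel(ray(c,q,.135)) for q in f([(135,338),(478,368),(524,17)])])
E
```

```text
axis rel B [17.5  0.1]
bail mid [0.3 0.3]
bail ends [array([  0.5, -27.3]), array([ 0.5, 27.1])]
body [array([-20.9, -25. ]), array([-20.9,  24.6]), array([18.8, 25.2]), array([ 19.4, -25.2])]
tip [array([-10.2,  -2.4]), array([-10.2,   1.8]), array([-11.2,  -0.4])]
collar near edge rel ee [array([-14., -13.]), array([-14. ,  13.2]), array([12.7, 10.4])]
jar rim [array([ 36.5, -45.5]), array([43.9, 34.5]), array([-36.2,  42.1])]
```

Rack yaw, bail, tip and collar all agree with the expected geometry. Now I descend beside the bail.

```bash
python3 - <<'E'
from h import *
from cell import arm
import pickle
T=lambda:round(arm.state()['time_s'],2)
p=B+.0160*ux(RY)
print(arm.state()['ee_pos'])
arm.move_l([*p,.155+GZ],vel=.05)
for z in (.09,.06,.05,.037):
    arm.move_l([*p,z+GZ],vel=.1); arm.wait(.1); s=arm.state()
    d=s['ee_pos'][:2]-B; print(z,T(),(s['ee_pos'][2]-GZ).round(4),(d@ux(RY)*1e3).round(2),s['force'].round(2),s['ft_torque'].round(2))
    if np.abs(s['force']).max()>4: break
c=arm.camera_info('wrist'); pickle.dump(c,open('cw6.pkl','wb'))
w=arm.snapshot('wrist')[:,:,::-1]; cv2.imwrite("pics/w6.png",w)
cv2.imwrite("pics/w6a.png",cv2.resize(w[90:240,230:400],None,fx=4,fy=4,interpolation=cv2.INTER_CUBIC))
E
```

```text
[ 0.67277409 -0.00431713  0.26547154]
0.09 13.34 0.0912 16.61 [-0.39 -0.64 -1.65] [-0.01 -0.01 -0.01]
0.06 13.89 0.0611 16.66 [-0.28 -0.94 -0.83] [-0.02 -0.01  0.03]
0.05 14.24 0.0504 16.19 [-0.06 -0.23 -1.34] [-0.01 -0.    0.03]
0.037 14.62 0.0374 16.27 [ 0.08  0.89 -0.81] [-0.   -0.   -0.01]
```

View pics/w6a.png

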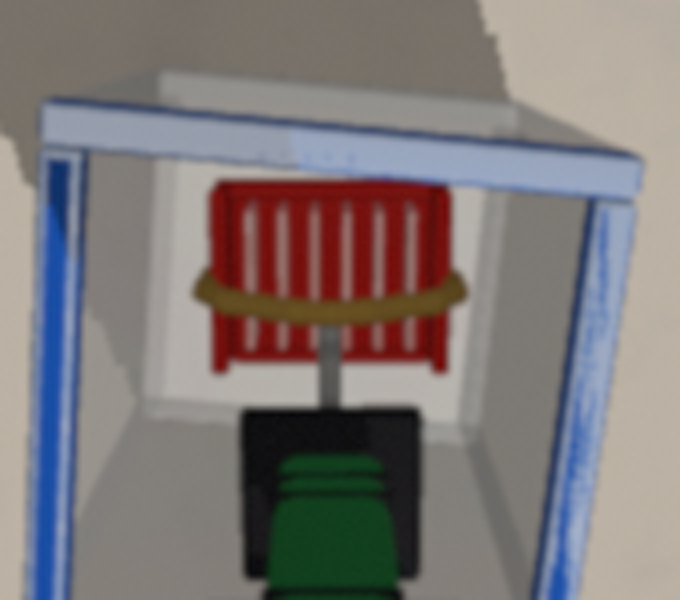

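```bash
python3 - <<'E'
from h import *
from cell import arm
import pickle
T=lambda:round(arm.state()['time_s'],2)
def rep(n):
    s=arm.state(); d=s['ee_pos'][:2]-B; print(n,T(),(s['ee_pos'][2]-GZ).round(4),(d@ux(RY)*1e3).round(2),s['force'].round(2),s['ft_torque'].round(2))
for x in (.008,.0):
    arm.move_l([*(B+x*ux(RY)),.037+GZ],vel=.05); arm.wait(.1); rep(x)
arm.move_l([*B,.050+GZ],vel=.04); arm.wait(.1); rep('up50')
arm.move_l([*B,.062+GZ],vel=.03); arm.wait(.2); rep('up62')
w=arm.snapshot('wrist')[:,:,::-1]; cv2.imwrite("pics/w7.png",w)
cv2.imwrite("pics/w7a.png",cv2.resize(w[90:240,230:400],None,fx=4,fy=4,interpolation=cv2.INTER_CUBIC))
E
```

```text
0.008 15.08 0.0373 8.02 [-0.18 -0.58 -0.69] [-0.02 -0.05  0.  ]
0.0 15.49 0.0371 0.01 [ 0.05 -0.06 -0.15] [-0.02  0.04 -0.03]
up50 16.07 0.0498 -0.15 [ 0.06  0.33 -0.48] [-0.03 -0.05  0.04]
up62 16.82 0.0617 -0.15 [ 1.21 -0.59 -1.41] [-0.    0.02 -0.01]
```

View pics/w7a.png

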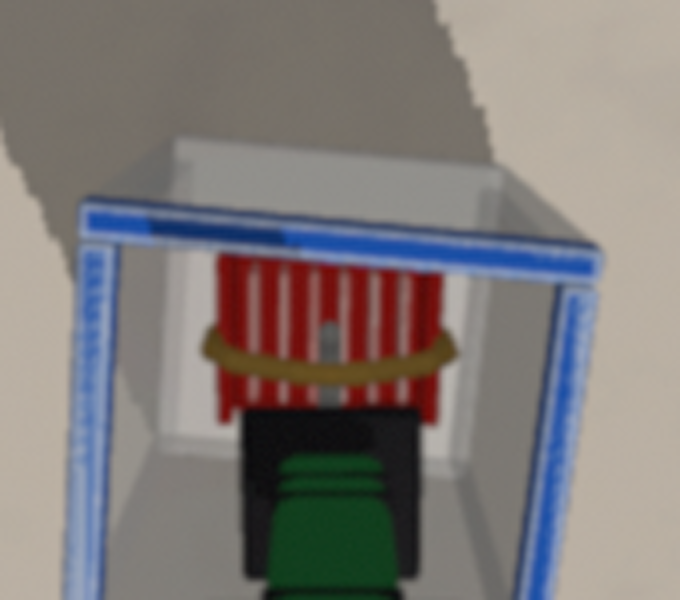

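The hook tip shows past the bail at crop (329,335), so the wire is captured. Lifting.

```bash
python3 - <<'E'
from h import *
from cell import arm
T=lambda:round(arm.state()['time_s'],2)
for z in (.10,.16,.222):
    arm.move_l([*B,z+GZ],vel=.09); s=arm.state(); print(z,T(),s['force'].round(2),s['ee_pos'].round(4))
arm.wait(.4)
s=arm.state(); print(T(),s['force'].round(2),s['ft_torque'].round(2))
w=arm.snapshot('wrist')[:,:,::-1]; cv2.imwrite("pics/w8.png",w)
s=arm.snapshot('scene')[:,:,::-1]; cv2.imwrite("pics/s8.png",cv2.resize(s[80:220,260:440],None,fx=4,fy=4,interpolation=cv2.INTER_CUBIC))
E
```

```text
0.1 17.44 [ 0.35  0.35 -2.23] [ 6.559e-01 -2.000e-04  2.091e-01]
0.16 18.26 [-0.24  0.17 -2.1 ] [ 6.556e-01 -2.000e-04  2.684e-01]
0.222 19.1 [-0.39 -0.41 -1.75] [ 6.557e-01 -2.000e-04  3.304e-01]
19.5 [-0.87  0.02 -1.57] [-0.01  0.02  0.  ]
```

View pics/w8.png

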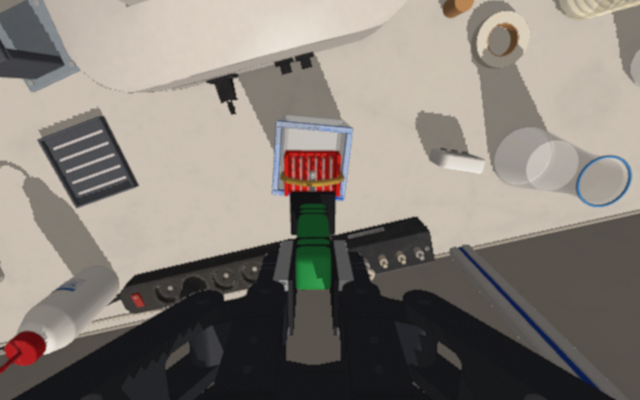

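View pics/s8.png

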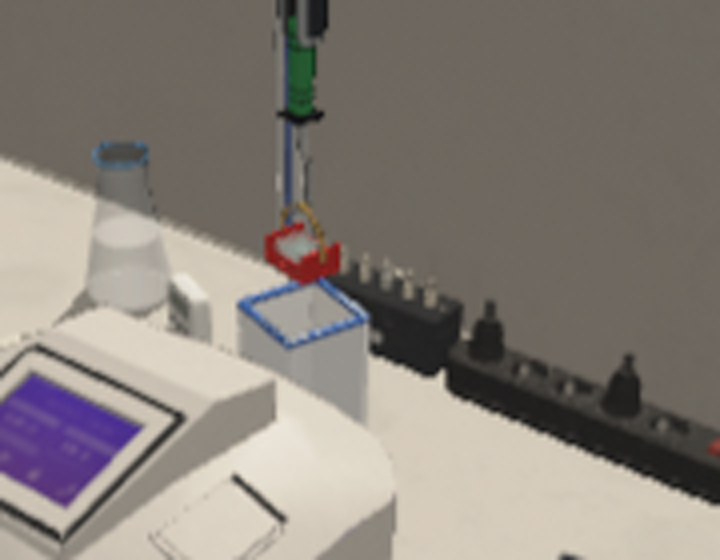

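The rack hangs level, clear above the rim. Carrying it to the tray.

```bash
cat >> h.py <<'E'
TY=.088; TC=np.array([.601,-.3235])
E
python3 - <<'E'
from h import *
from cell import arm
T=lambda:round(arm.state()['time_s'],2)
arm.move_l([*TC,.222+GZ],A(TY),vel=.09); arm.wait(.5); print(T(),arm.state()['ee_pos'])
arm.move_l([*TC,.10+GZ],vel=.07); arm.wait(.3); s=arm.state();print(T(),s['force'].round(2))
w=arm.snapshot('wrist')[:,:,::-1]; cv2.imwrite("pics/w9.png",w)
s=arm.snapshot('scene')[:,:,::-1]; cv2.imwrite("pics/s9.png",cv2.resize(s[150:290,340:490],None,fx=4,fy=4,interpolation=cv2.INTER_CUBIC))
E
```

```text
23.89 [ 0.60099833 -0.32351702  0.33129798]
26.08 [-0.03  0.18 -1.95]
```

View pics/w9.png

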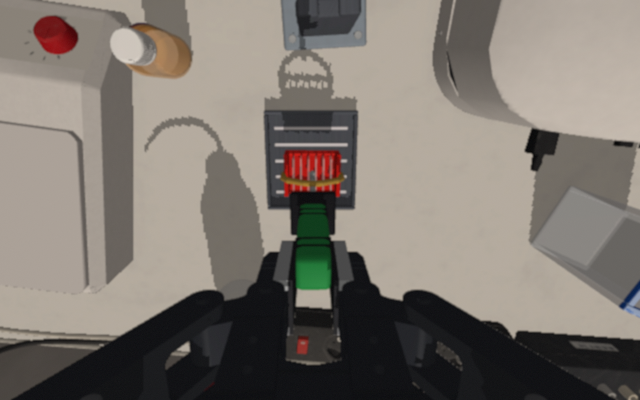

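View pics/s9.png

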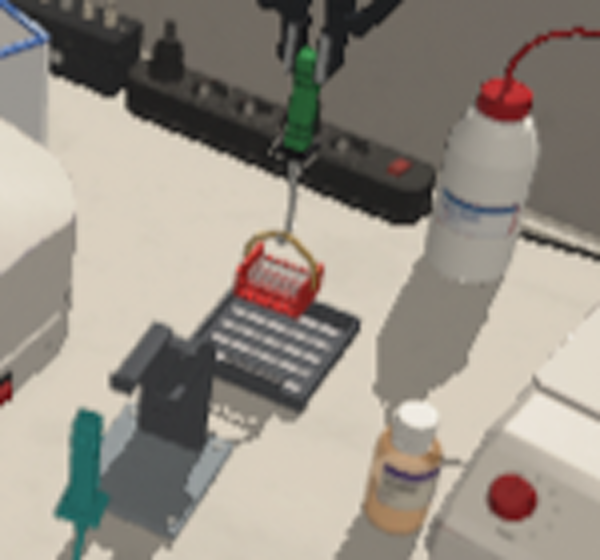

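The rack is hanging square over the tray, at image columns 285–342 against the tray's 265–355. Lowering slowly.

```bash
python3 - <<'E'
from h import *
from cell import arm
T=lambda:round(arm.state()['time_s'],2)
arm.move_l([*TC,.060+GZ],vel=.05)
for z in (.050,.044,.036):
    arm.move_l([*TC,z+GZ],vel=.025); arm.wait(.1); s=arm.state(); print(z,T(),(s['ee_pos'][2]-GZ).round(4),s['force'].round(2))
w=arm.snapshot('wrist')[:,:,::-1]
cv2.imwrite("pics/w10.png",cv2.resize(w[90:240,230:400],None,fx=4,fy=4,interpolation=cv2.INTER_CUBIC))
E
```

```text
0.05 27.78 0.0503 [ 0.04 -0.75 -1.01]
0.044 28.27 0.044 [-0.08  0.31 -1.11]
0.036 28.84 0.0361 [ 0.32  0.58 -1.57]
```

View pics/w10.png

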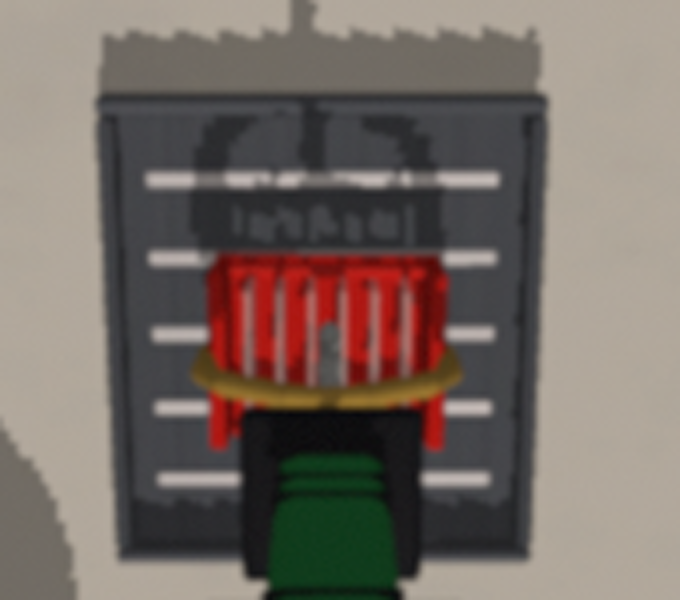

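```bash
python3 - <<'E'
from h import *
from cell import arm
T=lambda:round(arm.state()['time_s'],2)
for x in (.009,.020):
    arm.move_l([*(TC+x*ux(TY)),.036+GZ],vel=.04); arm.wait(.1); s=arm.state(); print(x,T(),s['force'].round(2))
w=arm.snapshot('wrist')[:,:,::-1]
cv2.imwrite("pics/w11.png",cv2.resize(w[60:210,230:400],None,fx=4,fy=4,interpolation=cv2.INTER_CUBIC))
E
```

```text
0.009 29.37 [ 0.07  0.15 -0.12]
0.02 29.89 [-0.56  0.57 -1.36]
```

View pics/w11.png

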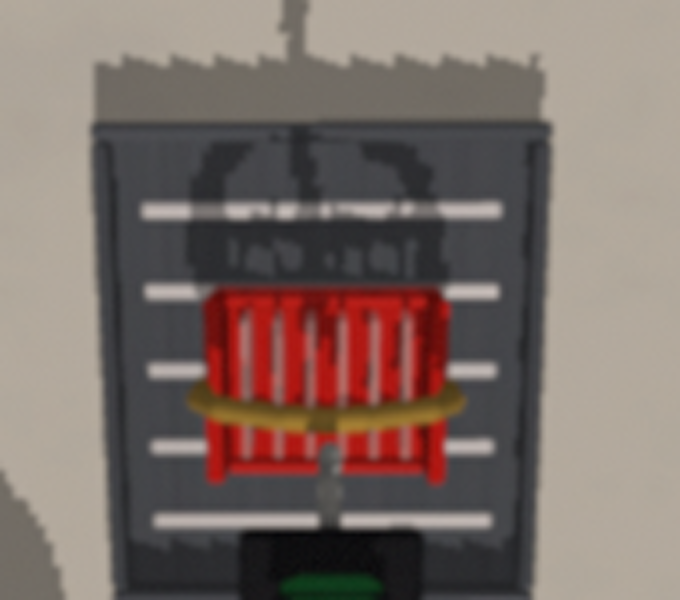

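The hook tip at (329,455) is clear of the bail at row 415. I raise it and return to the stand entrance.

```bash
python3 - <<'E'
from h import *
from cell import arm
import pickle
T=lambda:round(arm.state()['time_s'],2)
p=TC+.021*ux(TY)
arm.move_l([*p,.07+GZ],vel=.05); s=arm.state(); print(T(),s['force'].round(2))
arm.move_l([*p,.20+GZ],vel=.2)
q=SX-.045*ux(SY)
arm.move_l([*q,.20+GZ],A(SY),vel=.15); print(T())
arm.move_l([*q,.05+GZ],vel=.15); arm.wait(.2); print(T(), arm.state()['ee_pos'])
c=arm.camera_info('wrist'); pickle.dump(c,open('cw12.pkl','wb'))
w=arm.snapshot('wrist')[:,:,::-1]; cv2.imwrite("pics/w12.png",w)
s=arm.snapshot('scene')[:,:,::-1]; cv2.imwrite("pics/s12.png",cv2.resize(s[170:310,320:460],None,fx=4,fy=4,interpolation=cv2.INTER_CUBIC))
E
```

```text
30.77 [ 0.53 -0.03 -0.83]
33.34
34.69 [ 0.37992864 -0.33610101  0.16004631]
```

View pics/w12.png

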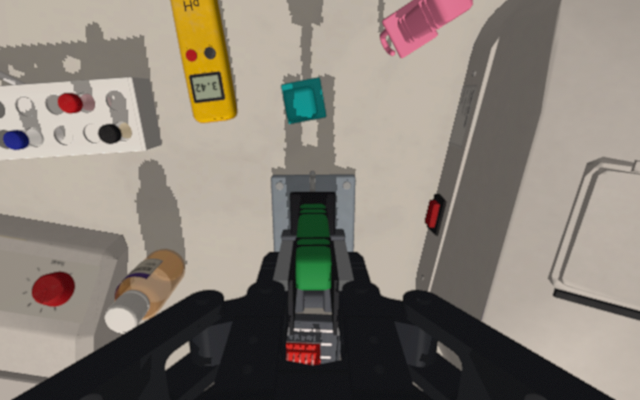

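View pics/s12.png

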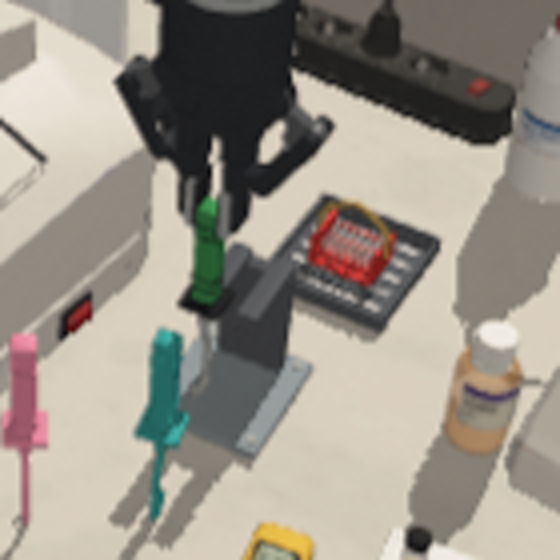

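```bash
python3 - <<'E'
from h import *
from cell import arm
T=lambda:round(arm.state()['time_s'],2)
z0=.02+GZ; S2=np.array([.4242,-.3300]); q=S2-.045*ux(SY)
arm.move_l([*q,z0+.008],vel=.1); arm.wait(.2); print(T(),arm.state()['ee_pos'],arm.state()['force'].round(2))
for d in (.02,.0):
    arm.move_l([*(S2-d*ux(SY)),z0+.008],vel=.06); arm.wait(.1); s=arm.state(); print(d,T(),s['ee_pos'].round(4),s['force'].round(2))
    if np.abs(s['force'][:2]).max()>5: raise SystemExit('contact')
for h in (.003,.001,0):
    arm.move_l([*S2,z0+h],vel=.03); arm.wait(.1); s=arm.state(); print(h,T(),s['ee_pos'].round(4),s['force'].round(2))
    if s['force'][2]>2: break
w=arm.snapshot('wrist')[:,:,::-1]; cv2.imwrite("pics/w13.png",w)
E
```

```text
35.36 [ 0.38006621 -0.33636256  0.13798753] [-0.32 -0.54 -1.06]
0.02 36.02 [ 0.4042 -0.3326  0.1372] [-0.03  0.18 -0.38]
0.0 36.61 [ 0.424  -0.3299  0.1372] [ 0.75 -0.21 -0.91]
0.003 37.02 [ 0.4241 -0.33    0.1323] [-0.65  0.11 -0.61]
0.001 37.38 [ 0.4241 -0.33    0.1303] [ 0.39  0.18 -1.54]
0 37.73 [ 0.4244 -0.3302  0.1297] [-0.34  0.08  1.81]
```

View pics/w13.png

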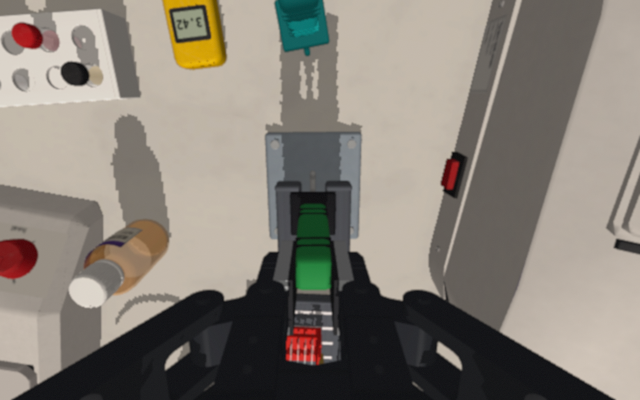

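The view matches the one at the original grasp, and the vertical force shows the collar seated. Releasing and backing away upward.

```bash
python3 - <<'E'
from h import *
from cell import arm
import pickle
T=lambda:round(arm.state()['time_s'],2)
p=arm.state()['ee_pos']
arm.release(); arm.wait(.2); print(T(),arm.state()['grip_width'])
arm.move_l([p[0],p[1],.26],vel=.12); 
arm.move_l([.48,-.33,.34],down(np.pi/2),vel=.2); arm.wait(.5); print(T())
c=arm.camera_info('wrist'); pickle.dump(c,open('cw14.pkl','wb'))
w=arm.snapshot('wrist')[:,:,::-1]; cv2.imwrite("pics/w14.png",cv2.resize(w[60:270,230:400],None,fx=2.8,fy=2.8,interpolation=cv2.INTER_CUBIC)); cv2.imwrite("pics/w14f.png",w)
s=arm.snapshot('scene')[:,:,::-1]; cv2.imwrite("pics/s14.png",cv2.resize(s[190:310,320:460],None,fx=5,fy=5,interpolation=cv2.INTER_CUBIC)); print(arm.state()['force'])
E
```

```text
38.66 0.08509594464752578
41.03
[-0.81269415 -0.02229983  0.81191302]
```

View pics/w14.png

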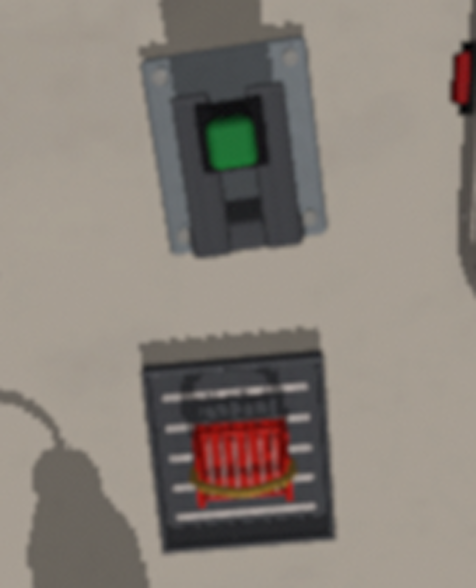

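View pics/s14.png

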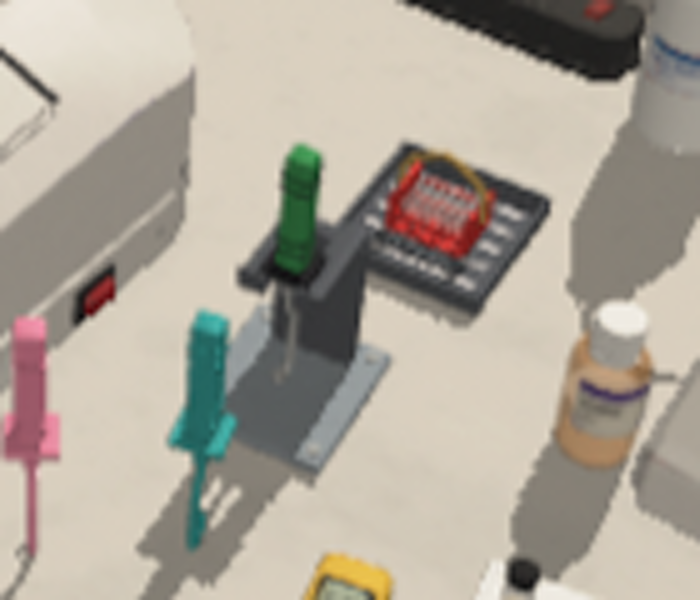

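```bash
python3 - <<'E'
from h import *
import pickle
from cell import arm
c=pickle.load(open('cw14.pkl','rb'))
f=lambda L:[((a+.5)/2.8-.5+230,(b+.5)/2.8-.5+60) for a,b in L]
def rect(hx,hy,z): return np.array([(-hx,-hy,z),(-hx,hy,z),(hx,hy,z),(hx,-hy,z)])
t,e,_=fit([(c,rect(.055,.05,.013),f([(142,367),(323,352),(335,540),(165,551)]))],[.6,-.32,.09])
r,e2,_=fit([(c,rect(.02,.0248,.030),f([(194,427),(286,420),(293,500),(203,506)]))],[.6,-.32,.09])
d=r[:2]-t[:2]; print(t,e,r,e2,'rel mm',1e3*d@ux(t[2]),1e3*d@np.array([-np.sin(t[2]),np.cos(t[2])]))
print('handle',ray(c,f([(232,142)])[0],.182))
arm.job_done()
E
```

```text
[ 0.60025096 -0.32547757  0.08567108] 0.6176852267739565 [ 0.59858384 -0.3241579   0.08622476] 1.3065139308015157 rel mm -1.5480882366785713 1.4574812416479423
handle [ 0.42394802 -0.33026718  0.182     ]
the job is handed in; nothing more can be done
```

I did the whole job, and my last checks agree, though handing it in gives no verdict. I took the picker from its stand, hooked the rack's bail and lifted the rack out of the jar. I then set it in the tray, unhooked the picker and hung it back in the stand. I handed in at about 41 s of the 67 s allowed.

- **Rack:** it stands upright in the tray, off the hook, about 2 mm from the tray centre on each axis (by image fit). No hard contact showed in the wrist force readings; the strongest I read was about 2 N.
- **Picker:** its collar lies on the prongs and its handle top is within 0.5 mm of where it started.
- **Bystanders and gripper:** the bottle looks unmoved in the last picture, and the gripper was open and clear when I handed in. I did not measure the bottle or the tape again, but nothing came near them.
- **Disagreements:** the views placed the tray up to 4 mm apart, well inside the margin. Two combined jar and tray fits came out wrong from mismatched corner order, so I used the single-view fits.

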